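# Free the jammed cup and put the glue back in its pot

### The job

The orange cup has jammed inside the blue pot: grip it by the part that stands proud and work it out by pulling it up slowly while you keep twisting it, so that the pot stays seated in its metal tray instead of coming up with the cup. Stand the orange cup upright on the cork coaster, wholly on it, then stand the glue bottle upright in the emptied blue pot and let go of everything.

Things in the scene. Friction and masses are not known exactly. Their poses are not given: they have to be found in the camera images.
- cup_mid (a point): centre (half-way up) of the orange plastic cup: round, straight-sided, outside diameter 56 mm, height 80 mm, 90 g; z axis = cup's axis, up to the open mouth. Upper 35 mm hollow (wall 4 mm), lower 45 mm solid. At the start it is jammed in the blue pot, standing on the pot's floor; its upper 42 mm stand proud of the pot's rim (cup's rim 98 mm above the bench).
- pot: blue pot, about 600 g, loose: square foot 86 x 86 x 12 mm, on it a round open vessel of outside diameter 74, inside 66 mm; rim 50 mm above the underside. Origin: centre of its underside, z up. It sits loosely in the tray (2 mm play each side), which stops it from turning but not from being lifted.
- pot_floor (a point): centre of the pot's inner floor, 12 mm above its underside. Four sprung rubber grips just above it hold the cup by friction (11 to 16 N in all) until it has risen 14 mm. A straight pull lifts the pot too; turning the cup about its axis while lifting (about 1 rad for each 7 mm, to and fro or one way) turns the friction sideways. Empty, the grips leave a 48 mm opening.
- tray: fixed aluminium tray 102 x 102 mm with walls 16 mm high, screwed to the bench, turned up to 35 degrees either way; origin: centre of its underside, at bench height; its inner floor, on which the pot stands, is 6 mm higher
- coaster_top (a point): centre of the top face of the fixed round cork coaster, diameter 120 mm, 6 mm thick, lying on the bench
- glue_mid (a point): centre (half-way up, 33 mm above its base) of the loose white glue bottle with a pointed red cap: diameter 27 mm, height 66 mm, about 60 g, standing upright on the bench; its z axis points up. Straight cylinder in the lower half, tapering above.
Things that resemble listed ones, but are neither listed nor needed, are in the scene too. What is shaped like the part that bears cup_mid but green is not meant.

How it is judged:
On the way:
1. the orange cup is out of the blue pot while the pot sits in its tray (z of cup_mid in the frame of pot above 0.092 m and z of pot in the frame of tray below 0.011 m), for 0.2 s.
At the end, for the whole second after the job is handed in: The orange cup stands upright (within 6 degrees), mouth up, on the coaster, its centre within 34 mm of the coaster's centre; the glue bottle stands upright (within 8 degrees) on the floor of the blue pot, red cap up; the pot sits level on the floor of its tray (less than 5 mm above it) (horizontal distance between cup_mid and coaster_top below 0.034 m and z of cup_mid in the frame of coaster_top between 0.035 and 0.045 m and angle between cup_mid's own z axis and vertical below 0.1 rad and horizontal distance between glue_mid and pot below 0.024 m and z of glue_mid in the frame of pot below 0.051 m and angle between glue_mid's own z axis and vertical below 0.15 rad and z of pot in the frame of tray below 0.011 m and angle between pot's own z axis and vertical below 0.05 rad); the robot touches nothing.
It fails at once if the blue pot is pulled up out of its tray (more than 20 mm) (z of pot in the frame of tray above 0.026 m).
It fails at once if the orange cup is tipped over (angle between cup_mid's own z axis and vertical above 0.9 rad).
It fails at once if the glue bottle is tipped over (angle between glue_mid's own z axis and vertical above 0.9 rad).
It also fails if it takes over 70 s, if anything falls off the work surface, if the arm or the gripper's body presses on something with over 40 N, if the wrist force passes 120 N, or if a joint passes its speed limit or range.

### The arm

A 7-joint arm with a two-finger parallel gripper is mounted at the origin on a cart in front of the work surface, level with it; the furniture and walls round the work are solid. World frame = base frame: x ahead of the robot, y to its left, z up, the work surface at z = 0. Lengths are in m, angles in rad, forces in N, time in s.
With the tool pointing down it reaches from about 0.425 to 1.025 m from the base axis. Payload 9.4 kg.
Tool frame: the origin (TCP) lies midway between the tips of the shut fingers; the grasp point (between the pads) lies 19 mm behind it; z points along the fingers, y is the line along which they close (so a half turn about z gives the same grasp; the last joint's range is limited). The gripper opens to 85 mm and grips with 20 to 120 N. Pads are 22 mm wide; open, the fingers measure 114 mm over their backs; the gripper's body (76 mm by 85 mm) begins 54 mm behind the grasp point. The pads swing forward as they close: fully open they stand 13 mm farther back than shut.
Start: joints at [-1.396, 0.599, -0.003, 1.599, 0.002, 0.943, -0.08], TCP at [0.181, 0.702, 0.231] pointing down, gripper open.
Joint ranges: [-2.57, 2.57], [-0.35, 1.97], [-1.29, 1.29], [0.11, 2.56], [-1.05, 4.19], [0.11, 1.86], [-2.63, 2.63]. Speed limits (rad/s): [2.22, 2.22, 3.01, 3.01, 3.14, 3.14, 3.14].

### API

Orientations are given as [roll, pitch, yaw] about the fixed x, y, z axes, in that order (R = Rz(yaw) Ry(pitch) Rx(roll)).
In Python, from rig import manip, claw, ik, cams, order, models gives the robot as it stands. Calls block until the motion is done:
- manip.movep(position, orientation): joint-space move of the TCP to a pose.
- manip.servo_line(position, ori=None, vel=0.15, threshold=None): straight line of the TCP; ori=None keeps the orientation; vel is the mean speed in m/s. With threshold (N) it stops when the force on the tool has changed by that much, and returns True; else False.
- manip.goto_joints(angles): joint-space move.
- claw.gripper_to(opening, force=None): finger opening in m; force is the grip in N (None keeps the last); returns when the fingers have stopped.
- manip.hold(seconds).
- ik(position, orientation): joint angles nearest the present ones, or None.
- cams.read_camera(name): name is "scene" or "side" or "wrist"; returns the picture (480x640x3 uint8, red, green, blue); there is no depth.
- cams.calibration(name): a dict with "vfov" (degrees; the focal length in pixels is half the picture's height over the tangent of half this angle, whatever the lens; pixels are square), "cx", "cy" (the principal point, pixels), "k1" (the pictures are not rectified: a ray, as slopes to the right and down, at radius r is drawn at 1 + k1 r^2 times it, then the intrinsics apply), "xyz" and "rotation" of the camera in the world; the wrist camera has in their place "hand_eye" (4x4, takes a point from camera to tool coordinates, whose origin is the TCP and whose axes are the flange's). Camera axes: x right, y down, z forward; pixel columns grow to the right and rows downward; lengths in m; the calibration is good to about 2 mm. A picture is of the moment at which its call begins: read the wrist's pose just before it. calibration takes no time and is no camera call.
A pose or a line that the arm cannot do raises manip.Unreachable and nothing moves.
- order.hand_in(): hands the job in; it is judged then, once.
Trained networks look in the newest picture that a camera, given by its name, has taken for a name from the list of things; names that differ only in an ending like _2 or _b are one class to them, and where a whole thing is asked for, a point or a joint stands for the part that bears it (a point fixed in the world has none). Each returns a list of dicts, best first, with "confidence" (0 to 1); they miss things now and then, are a little off and sometimes report something else, mostly with a low value. They report only what shows in the picture. A call takes as long as a camera call. They do not tell look-alikes from the thing itself.
- models.boxes_of(camera, thing): "position" ([column, row] in pixels, amid what is visible of it).
- models.regions_of(camera, thing): "region" (480x640 bool, what is visible of it) and "position" ([column, row] in pixels, amid what is visible of it).
- models.tip_of(camera, thing): "position" ([column, row] in pixels: a listed point, or the origin of a listed thing).
Readings, each from a call of its own:
- manip.read_time_s(): time.
- manip.read_joint_pos(): joint angles.
- manip.read_qd(): joint speeds.
- manip.read_tau(): joint torques, N m.
- manip.read_tcp_pos(): TCP position.
- manip.read_ee_rot(): TCP orientation.
- manip.read_force(): force on the tool from outside, world axes, zero at the start.
- manip.read_torque(): the same for the moment, N m.
- manip.read_opening(): finger opening in m.
- manip.read_grasp_force(): force on a finger pad.
Only numpy, scipy, OpenCV 4.12 (cv2) and the standard library are available. Lean on these libraries where they do the work, as an engineer would, in place of code of your own. Each camera call takes 0.05 s, during which the arm holds its last target. There are 200 camera calls.

## Working session

There is one attempt and no reset: what is moved stays moved. The work goes in short steps, each a Python script; the robot and the scene stay as the last script left them, time stands still between calls to the robot, and variables do not carry over. Pictures are saved under pics/ and viewed, at most 10 in all, crops included, and the job is handed in when it is done.

```bash
ls; mkdir -p pics
cat > h.py <<'E'
import numpy as np, cv2
from rig import manip, claw, ik, cams, order, models
from scipy.spatial.transform import Rotation as Ro
def cam(n,pose=None):
    c=cams.calibration(n); f=240/np.tan(np.radians(c["vfov"])/2)
    if "xyz" in c:
        R=np.array(c["rotation"],float); t=np.array(c["xyz"],float)
        if R.shape!=(3,3): R=Ro.from_euler('xyz',R).as_matrix()
    else:
        p,o=pose; T=np.eye(4);T[:3,:3]=Ro.from_euler('xyz',o).as_matrix();T[:3,3]=p
        T=T@np.array(c["hand_eye"]); R,t=T[:3,:3],T[:3,3]
    return c,f,R,t
def ray(n,px,pose=None):
    c,f,R,t=cam(n,pose)
    d=np.array([px[0]-c["cx"],px[1]-c["cy"]])/f; u=d.copy()
    for _ in range(30): u=d/(1+c["k1"]*(u@u))
    return t,R@np.array([u[0],u[1],1.])
def proj(n,P,pose=None):
    c,f,R,t=cam(n,pose); q=R.T@(np.array(P)-t); u=q[:2]/q[2]
    return u*(1+c["k1"]*(u@u))*f+[c["cx"],c["cy"]]
def atz(n,px,z,pose=None):
    t,d=ray(n,px,pose); return t+d*(z-t[2])/d[2]
def tri(obs):
    A=np.zeros((3,3));b=np.zeros(3)
    for t,d in obs:
        d=d/np.linalg.norm(d);M=np.eye(3)-np.outer(d,d);A+=M;b+=M@t
    X=np.linalg.solve(A,b)
    return X,[np.linalg.norm(np.cross(X-t,d/np.linalg.norm(d))) for t,d in obs]
E
python3 - <<'E'
from h import *
print(cams.calibration("scene"),cams.calibration("side"),cams.calibration("wrist"))
Z=dict(cup_mid=.058,pot=.006,pot_floor=.018,tray=0,coaster_top=.006,glue_mid=.033)
ims=[]
for n in("scene","side"):
    im=cams.read_camera(n);cv2.imwrite(f"pics/{n}0.png",im[:,:,::-1])
    for k,z in Z.items():
        for r in models.tip_of(n,k)[:4]:
            print(n,k,np.round(r["position"]),round(r["confidence"],2),atz(n,r["position"],z).round(3))
print(manip.read_tcp_pos(),manip.read_ee_rot(),manip.read_time_s())
E
```

```text
pics
{'vfov': 49.12015516277609, 'cx': 326.90754073036396, 'cy': 240.29382733711287, 'k1': 0.036686279469704805, 'xyz': array([ 0.02883613, -0.60843663,  0.63458175]), 'rotation': array([-2.21676674,  0.00859662, -0.80003607])} {'vfov': 45.05217326435054, 'cx': 318.1750058676401, 'cy': 238.31147784602504, 'k1': -0.020205606045805933, 'xyz': array([ 0.44946706, -1.06260252,  0.64746153]), 'rotation': array([-2.12644969,  0.02498851, -0.13887545])} {'vfov': 59.69032846165428, 'cx': 319.91643782179426, 'cy': 239.56488298144114, 'k1': -0.010701803574792123, 'hand_eye': array([[ 8.98975026e-04, -9.51132130e-01, -3.08782875e-01,
         7.89265710e-02],
       [ 9.99999394e-01,  1.05134178e-03, -3.27059811e-04,
        -3.68810205e-04],
       [ 6.35713432e-04, -3.08782394e-01,  9.51132498e-01,
        -1.42090409e-01],
       [ 0.00000000e+00,  0.00000000e+00,  0.00000000e+00,
         1.00000000e+00]])}
scene cup_mid [398. 318.] 0.97 [ 0.507 -0.287  0.058]
scene cup_mid [257. 191.] 0.85 [0.596 0.152 0.058]
scene pot [257. 213.] 0.69 [0.589 0.151 0.006]
scene pot_floor [259. 207.] 0.77 [0.597 0.151 0.018]
scene tray [262. 216.] 0.76 [0.594 0.142 0.   ]
scene coaster_top [337. 295.] 0.55 [ 0.522 -0.147  0.006]
scene glue_mid [444. 356.] 0.62 [ 0.514 -0.37   0.033]
side cup_mid [316. 176.] 0.88 [0.599 0.155 0.058]
side cup_mid [307. 298.] 0.64 [ 0.521 -0.304  0.058]
side pot [316. 196.] 0.66 [0.597 0.154 0.006]
side pot_floor [315. 198.] 0.92 [0.591 0.121 0.018]
side tray [316. 202.] 0.94 [0.596 0.135 0.   ]
side coaster_top [296. 274.] 0.73 [ 0.516 -0.158  0.006]
side coaster_top [309. 339.] 0.37 [ 0.518 -0.345  0.006]
side glue_mid [308. 342.] 0.82 [ 0.513 -0.382  0.033]
[0.18064494 0.70213434 0.23130495] [3.14156711e+00 1.69942874e-05 2.88982968e+00] 0.7
```

View pics/scene0.png

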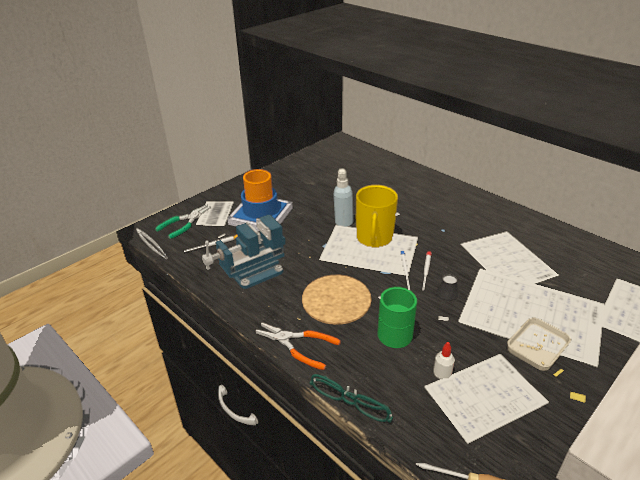

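View pics/side0.png

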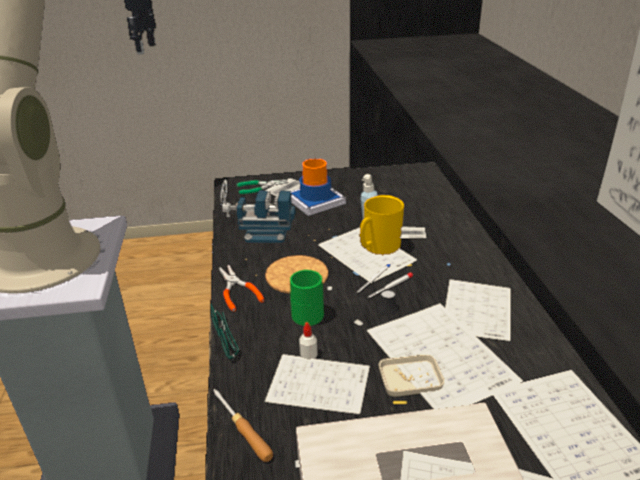

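Scene: orange cup in the blue pot at (257,190), coaster (337,298), glue (444,362), with the green look-alike at (397,317) and a vise beside the pot at (255,250). The side view agrees: pot (315,190), coaster (296,273), glue (308,342). Next I move above the pot for a wrist view.

Run:
```python
from h import *
for yaw in np.arange(-3,3.2,.5):
    q=ik([.598,.153,.25],[np.pi,0,yaw]); print(round(yaw,1),None if q is None else np.round(q,2))
def look(p,yaw,tag,things):
    manip.movep(p,[np.pi,0,yaw]); manip.hold(.3)
    pose=(manip.read_tcp_pos(),manip.read_ee_rot())
    im=cams.read_camera("wrist"); cv2.imwrite(f"pics/{tag}.png",im[:,:,::-1])
    for k,z in things.items():
        for r in models.tip_of("wrist",k)[:3]:
            print(tag,k,np.round(r["position"]),round(r["confidence"],2),atz("wrist",r["position"],z,pose).round(4))
    for k,z in (("cup_mid",.098),):
        for r in models.regions_of("wrist",k)[:2]:
            m=r["region"].astype(np.uint8); c=cv2.findContours(m,0,1)[0]; c=max(c,key=len)
            print("region",cv2.fitEllipse(c),cv2.boundingRect(c))
    print(manip.read_joint_pos().round(2),manip.read_time_s(),pose)
look([.598,.153,.27],2.5,"w1",dict(cup_mid=.058,pot=.006,pot_floor=.018,tray=0))
```

```text
-3.0 [-0.35  0.45  0.01  1.84 -0.01  0.86  1.38]
-2.5 [-0.24  0.45 -0.15  1.83  0.09  0.87  1.78]
-2.0 [-0.14  0.46 -0.29  1.82  0.17  0.88  2.2 ]
-1.5 [-0.04  0.48 -0.44  1.82  0.25  0.9   2.62]
-1.0 [-1.    0.69  1.12  1.88 -0.72  1.05 -2.15]
-0.5 [-1.    0.69  1.12  1.88 -0.72  1.05 -1.65]
0.0 [-0.85  0.55  0.79  1.87 -0.49  0.92 -1.4 ]
0.5 [-0.78  0.52  0.67  1.86 -0.41  0.9  -0.99]
1.0 [-0.73  0.5   0.57  1.86 -0.34  0.88 -0.56]
1.5 [-0.65  0.48  0.46  1.86 -0.27  0.87 -0.13]
2.0 [-0.57  0.46  0.34  1.85 -0.2   0.86  0.29]
2.5 [-0.49  0.45  0.22  1.85 -0.13  0.85  0.72]
3.0 [-0.4   0.45  0.08  1.84 -0.05  0.85  1.14]
w1 cup_mid [307. 202.] 0.73 [0.5921 0.1428 0.058 ]
region ((308.19024658203125, 206.937255859375), (70.0340347290039, 82.45856475830078), 7.376816272735596) (272, 165, 72, 83)
region ((2.727140426635742, 361.1836853027344), (6.783324241638184, 28.03957176208496), 178.3506622314453) (0, 347, 8, 27)
[-0.51  0.43  0.24  1.83 -0.13  0.9   0.72] 3.75 (array([0.59794145, 0.15333851, 0.26993729]), array([-3.14153472e+00, -7.71060611e-05,  2.50054922e+00]))
```

View pics/w1.png

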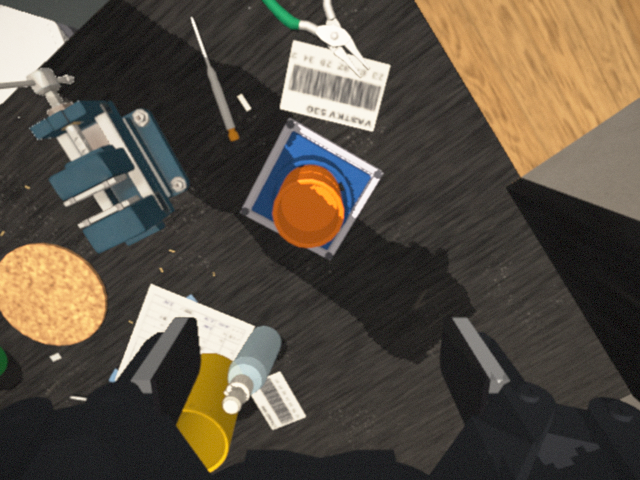

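Wrist view: cup rim centre is near (308,211) in the pot. The tray's corners are visible at (245,210), (293,123), (380,175) and (329,256), and the vise lies clear to the left. I'll refine the cup's position by fitting its silhouette, then grasp.

```bash
cat >> h.py <<'E'
from scipy.optimize import minimize
def mask(n,P,segs,pose):   # silhouette of stacked discs (z, r)
    a=np.linspace(0,2*np.pi,40)
    pts=np.array([proj(n,[P[0]+r*np.cos(t),P[1]+r*np.sin(t),z],pose) for z,r in segs for t in a])
    h=cv2.convexHull((pts*16).astype(np.int32).reshape(-1,1,2))
    m=np.zeros((480,640),np.uint8); cv2.fillConvexPoly(m,h,1,shift=4); return m>0
def fit(views,segs,x0):
    def cost(p): return -sum((lambda m:(m&g).sum()/(m|g).sum())(mask(n,p,segs,q)) for n,g,q in views)/len(views)
    r=minimize(cost,x0,method="Nelder-Mead",options=dict(initial_simplex=[x0,[x0[0]+.01,x0[1]],[x0[0],x0[1]+.01]],xatol=2e-4,fatol=1e-4))
    return r.x.round(4),-r.fun
def region(n,thing,P):   # region whose position is nearest the projection of P
    pose=(manip.read_tcp_pos(),manip.read_ee_rot()) if n=="wrist" else None
    cams.read_camera(n); u=proj(n,P,pose)
    rs=models.regions_of(n,thing)
    if not rs: return None
    r=min(rs,key=lambda r:np.linalg.norm(np.array(r["position"])-u))
    print(n,thing,np.round(r["position"]),u.round(),round(r["confidence"],2))
    return (n,r["region"],pose)
E
python3 - <<'E'
from h import *
P=[.597,.152,.077]; segs=[(.056,.028),(.098,.028)]
vs=[region(n,"cup_mid",P) for n in("scene","side","wrist")]
for v in vs: print(v[0],fit([v],segs,P[:2]))
print("all",fit(vs,segs,P[:2]))
for n in("scene","side"):
    v=region(n,"coaster_top",[.52,-.152,.006]); 
    if v: print(fit([v],[(0,.06),(.006,.06)],[.52,-.152]))
    v=region(n,"glue_mid",[.514,-.376,.033]); 
    if v: print(fit([v],[(0,.0135),(.035,.0135),(.066,.002)],[.514,-.376]))
E
```

```text
scene cup_mid [257. 187.] [257. 183.] 0.63
side cup_mid [319. 170.] [315. 169.] 0.6
wrist cup_mid [308. 206.] [319. 204.] 0.92Traceback (most recent call last):
  File "<stdin>", line 4, in <module>
  File "h.py", line 37, in fit
    r=minimize(cost,x0,method="Nelder-Mead",options=dict(initial_simplex=[x0,[x0[0]+.01,x0[1]],[x0[0],x0[1]+.01]],xatol=2e-4,fatol=1e-4))
    res = _minimize_neldermead(fun, x0, args, callback, bounds=bounds,
                               **options)
    fsim[j] = func(sim[j])
              ~~~~^^^^^^^^
    fx = function(np.copy(x), *(wrapper_args + args))
  File "h.py", line 36, in cost
    def cost(p): return -sum((lambda m:(m&g).sum()/(m|g).sum())(mask(n,p,segs,q)) for n,g,q in views)/len(views)
                         ~~~^^^^^^^^^^^^^^^^^^^^^^^^^^^^^^^^^^^^^^^^^^^^^^^^^^^^^^^^^^^^^^^^^^^^^^^^^
  File "h.py", line 36, in <genexpr>
    def cost(p): return -sum((lambda m:(m&g).sum()/(m|g).sum())(mask(n,p,segs,q)) for n,g,q in views)/len(views)
                                                                ~~~~^^^^^^^^^^^^
  File "h.py", line 32, in mask
    pts=np.array([proj(n,[P[0]+r*np.cos(t),P[1]+r*np.sin(t),z],pose) for z,r in segs for t in a])
                  ~~~~^^^^^^^^^^^^^^^^^^^^^^^^^^^^^^^^^^^^^^^^^^^^^^
  File "h.py", line 19, in proj
    c,f,R,t=cam(n,pose); q=R.T@(np.array(P)-t); u=q[:2]/q[2]
            ~~~^^^^^^^^
  File "h.py", line 5, in cam
    c=cams.calibration(n); f=240/np.tan(np.radians(c["vfov"])/2)
ValueError: time passes only in moves, steps and waits
```

```bash
sed -i 's/^def cam(n/CAL={n:cams.calibration(n) for n in("scene","side","wrist")}\ndef cam(n/; s/c=cams.calibration(n); f/c=CAL[n]; f/' h.py
python3 - <<'E'
from h import *
P=[.597,.152,.077]; segs=[(.056,.028),(.098,.028)]
vs=[region(n,"cup_mid",P) for n in("scene","side","wrist")]
for v in vs: print(v[0],fit([v],segs,P[:2]))
print("all",fit(vs,segs,P[:2]))
for n in("scene","side"):
    v=region(n,"coaster_top",[.52,-.152,.006]); 
    if v: print(fit([v],[(0,.06),(.006,.06)],[.52,-.152]))
    v=region(n,"glue_mid",[.514,-.376,.033]); 
    if v: print(fit([v],[(0,.0135),(.035,.0135),(.066,.002)],[.514,-.376]))
print(manip.read_time_s())
E
```

```text
scene cup_mid [258. 184.] [257. 183.] 0.93
side cup_mid [316. 169.] [315. 169.] 0.81
wrist cup_mid [308. 206.] [319. 204.] 0.86
scene (array([0.5906, 0.1416]), np.float64(0.936094674556213))
side (array([0.5934, 0.1365]), np.float64(0.9526717557251908))
wrist (array([0.5931, 0.1444]), np.float64(0.9372384937238494))
all (array([0.593 , 0.1436]), np.float64(0.8966472700851414))
scene coaster_top [336. 299.] [338. 297.] 0.58
(array([ 0.517, -0.15 ]), np.float64(0.9481115425344158))
scene glue_mid [446. 364.] [448. 358.] 0.74
(array([ 0.5146, -0.3718]), np.float64(0.8683788121990369))
side coaster_top [289. 269.] [297. 272.] 0.58
(array([ 0.5182, -0.15  ]), np.float64(0.5813131313131313))
side glue_mid [309. 344.] [308. 339.] 0.75
(array([ 0.5138, -0.3724]), np.float64(0.8345323741007195))
4.75
```

Run:
```python
from h import *
P=[.593,.1435,.077]; segs=[(.056,.028),(.098,.028)]
manip.movep([.593,.1435,.21],[np.pi,0,0]); manip.hold(.3)
v=region("wrist","cup_mid",P); print(fit([v],segs,P[:2]))
cv2.imwrite("pics/w2.png",cams.read_camera("wrist")[:,:,::-1])
print(manip.read_joint_pos().round(2),manip.read_time_s(),manip.read_opening())
```

```text
wrist cup_mid [316. 224.] [320. 225.] 0.64
(array([0.5955, 0.145 ]), np.float64(0.9452979181622397))
[-0.88  0.63  0.88  1.93 -0.63  0.88 -1.24] 6.9083 0.08565171694406999
```

View pics/w2.png

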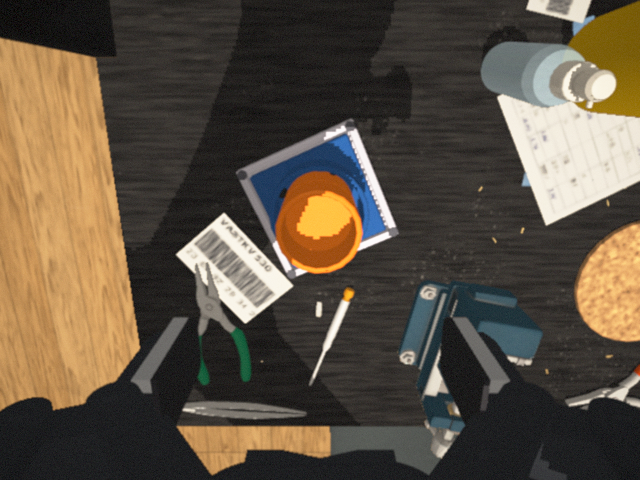

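Wrist view: cup rim centred near (319,230), the tray corners symmetric about it at roughly (320,201), and the fingers have free room. I'll descend and grip at about (0.594, 0.1445).

Run:
```python
from h import *
c=[.594,.1445]
print(manip.servo_line(c+[.13],vel=.1))
print(manip.servo_line(c+[.062],vel=.06,threshold=8), manip.read_tcp_pos())
claw.gripper_to(.045,force=60)
print(manip.read_opening(),manip.read_grasp_force(),manip.read_force(),manip.read_torque(),manip.read_joint_pos().round(2),manip.read_time_s())
```

```text
False
False [0.59425513 0.14452403 0.06238236]
0.05503801001470155 62.54583539441228 [-1.54678079  0.05124503  6.63936332] [-0.05489215  0.35680301 -0.12837746] [-0.75  0.8   0.67  2.02 -0.85  0.63 -1.07] 9.5417
```

Run:
```python
from h import *
p=manip.read_tcp_pos(); z0=p[2]; yaw=manip.read_ee_rot()[2]
for i in range(1,7):
    yaw+=.58
    manip.servo_line([p[0],p[1],z0+.0035*i],[np.pi,0,yaw],vel=.0045)
    print(i,manip.read_force().round(1),manip.read_torque().round(2),manip.read_opening(),manip.read_tcp_pos().round(4),manip.read_joint_pos().round(2))
cv2.imwrite("pics/s3.png",cams.read_camera("side")[100:260,220:420,::-1].repeat(4,0).repeat(4,1))
print(manip.read_time_s())
```

```text
1 [-0.4 -0.5 -5.8] [-0.1  -0.06 -0.14] 0.05534399599990136 [0.5939 0.1443 0.066 ] [-0.66  0.75  0.52  2.01 -0.68  0.56 -0.66]
2 [-1.5 -0.2 -1.3] [-0.16  0.14  0.03] 0.05492608377853695 [0.5942 0.1443 0.0699] [-0.57  0.71  0.37  2.   -0.49  0.52 -0.26]
3 [ 0.1 -0.  -2.2] [-0.06 -0.03  0.09] 0.055206632574500834 [0.5942 0.1444 0.0732] [-0.47  0.68  0.22  1.99 -0.29  0.49  0.12]
4 [-0.8  0.8 -0.5] [-0.04  0.01 -0.01] 0.055034188362493366 [0.5942 0.1444 0.0768] [-0.37  0.67  0.06  1.99 -0.08  0.49  0.5 ]
5 [ 0.3  0.3 -1.3] [ 0.09 -0.02  0.  ] 0.05486820734871435 [0.5941 0.1444 0.0802] [-0.27  0.66 -0.09  1.98  0.12  0.51  0.88]
6 [0.3 0.  0.7] [-0.   -0.02  0.  ] 0.05487942629511874 [0.5941 0.1444 0.0837] [-0.16  0.66 -0.25  1.97  0.3   0.54  1.28]
15.3083
```

View pics/s3.png

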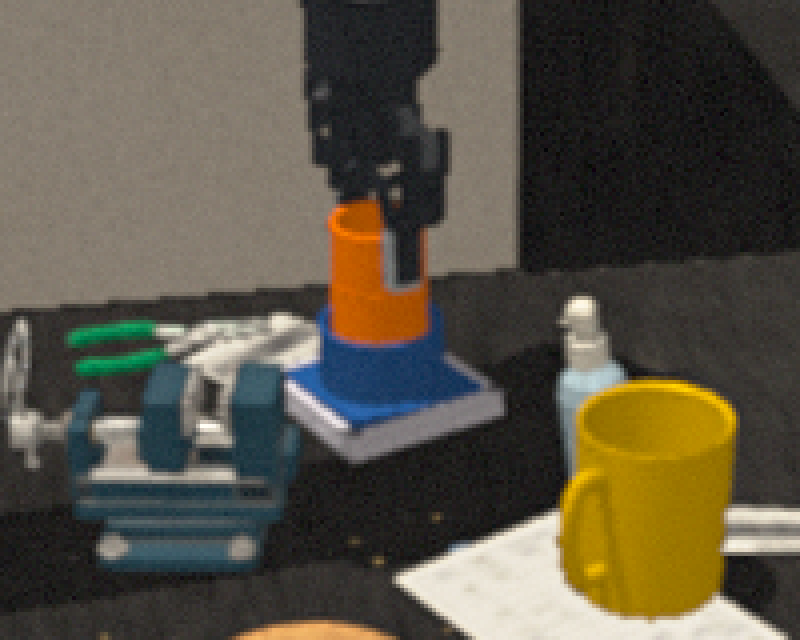

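The cup is risen 21 mm and free of the grips, and the pot is still seated in the tray. I'll lift it clear and carry it to the coaster.

Run:
```python
from h import *
p=manip.read_tcp_pos()
manip.servo_line([p[0],p[1],.12],vel=.04); manip.servo_line([p[0],p[1],.22],vel=.12); manip.hold(.4)
print(manip.read_force().round(1),manip.read_opening())
c=[.5175,-.150]
manip.movep(c+[.22],[np.pi,0,2.2]); print(manip.read_tcp_pos(),manip.read_joint_pos().round(2))
manip.servo_line(c+[.075],vel=.12); manip.hold(.2)
print(manip.servo_line(c+[.042],vel=.03,threshold=4),manip.read_tcp_pos(),manip.read_force())
for n in("scene","side"): cv2.imwrite(f"pics/{n}4.png",cams.read_camera(n)[:,:,::-1])
a=cv2.imread("pics/scene4.png")[200:400,250:450];b=cv2.imread("pics/side4.png")[200:400,220:420]
cv2.imwrite("pics/c4.png",cv2.resize(np.hstack([a,b]),None,fx=2,fy=2))
print(manip.read_time_s())
```

```text
[ 0.4  0.9 -1.4] 0.05531118849857679
[ 0.51834736 -0.14854937  0.2200446 ] [ 0.16  0.39  0.01  2.04 -0.01  0.71  0.82]
True [ 0.5173322  -0.14994454  0.05071395] [0.31558168 0.7599329  6.85027239]
21.3583
```

View pics/c4.png

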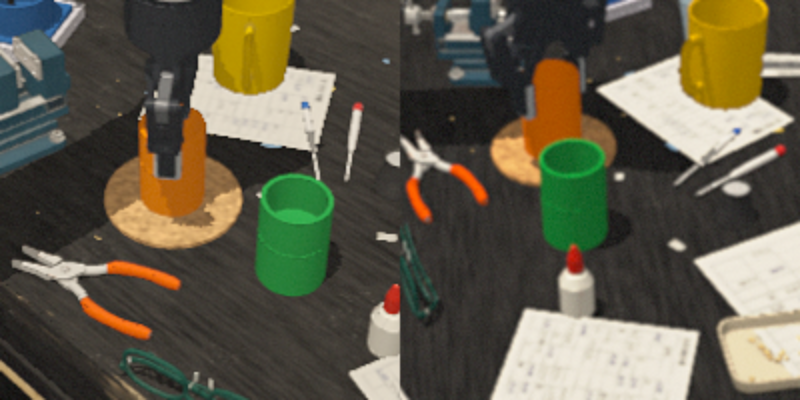

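The cup stands on the coaster with a clear margin all round; contact came at TCP z 0.051, as expected. I'll release it and look at the glue bottle from above.

Run:
```python
from h import *
claw.gripper_to(.075); p=manip.read_tcp_pos(); manip.hold(.2)
manip.servo_line([p[0],p[1],.2],vel=.12); 
manip.movep([.514,-.372,.2],[np.pi,0,np.pi/2]); manip.hold(.3)
P=[.514,-.372,.033]
v=region("wrist","glue_mid",P); print("glue",fit([v],[(0,.0135),(.035,.0135),(.066,.002)],P[:2]))
G=[.515,-.28,.04]
for n in("wrist","scene"):
    v=region(n,"cup_mid",G); print("green",fit([v],[(0,.028),(.08,.028)],G[:2]))
C=[.5175,-.15,.046]; v=region("side","cup_mid",C); v=region("scene","cup_mid",C); print("cup",fit([v],[(.006,.028),(.086,.028)],C[:2]))
cv2.imwrite("pics/w5.png",cams.read_camera("wrist")[:,:,::-1])
print(manip.read_joint_pos().round(2),manip.read_time_s())
```

```text
wrist glue_mid [318. 210.] [319. 214.] 0.65
glue (array([ 0.5124, -0.3739]), np.float64(0.9050925925925926))
wrist cup_mid [336.  72.] [321.  84.] 0.63
green (array([ 0.5226, -0.2762]), np.float64(0.9545454545454546))
scene cup_mid [397. 316.] [396. 321.] 0.59
green (array([ 0.5235, -0.2731]), np.float64(0.9558194774346793))
side cup_mid [297. 250.] [295. 254.] 0.66
scene cup_mid [335. 276.] [337. 280.] 0.67
cup (array([ 0.516 , -0.1472]), np.float64(0.9405940594059405))
[ 0.4   0.53  0.2   1.86 -0.15  0.77  0.68] 25.025
```

View pics/w5.png

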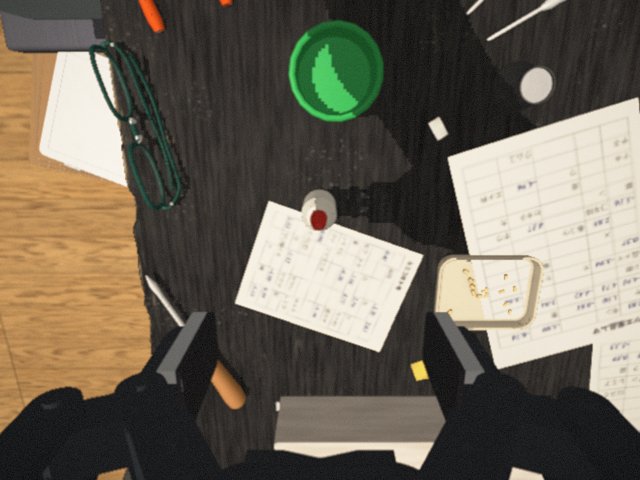

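Wrist view: glue bottle base near (319,208) with its cap tip at (318,220). The green cup at (336,70) is about 98 mm away, and the fingers will straddle the bottle along x in free space.

Run:
```python
from h import *
c=[.5128,-.3735]
claw.gripper_to(.07)
manip.servo_line(c+[.09],vel=.12); manip.hold(.1)
print(manip.servo_line(c+[.019],vel=.06,threshold=6),manip.read_tcp_pos())
claw.gripper_to(.02,force=25); print(manip.read_opening(),manip.read_grasp_force())
manip.servo_line(c+[.25],vel=.12)
q=[.594,.1445]
manip.movep(q+[.25],[np.pi,0,np.pi/2]); manip.hold(.3)
print(manip.read_opening(),manip.read_tcp_pos(),manip.read_joint_pos().round(2))
P=q+[.056]
pose=(manip.read_tcp_pos(),manip.read_ee_rot()); cams.read_camera("wrist")
for k,z in(("pot",.006),("pot_floor",.018),("tray",0)):
    for r in models.tip_of("wrist",k)[:2]: print(k,r["position"],round(r["confidence"],2),atz("wrist",r["position"],z,pose).round(4))
im=cams.read_camera("wrist");cv2.imwrite("pics/w6.png",im[:,:,::-1])
u=[proj("wrist",[q[0]+.033*np.cos(t),q[1]+.033*np.sin(t),.056],pose) for t in np.linspace(0,6.283,60)]
im=im[:,:,::-1].copy();cv2.polylines(im,[np.int32(u)],True,(0,255,255),1);cv2.imwrite("pics/w6a.png",im)
print(manip.read_time_s())
```

```text
False [ 0.51302475 -0.37363934  0.01940774]
0.025588527392316134 24.562554894655477
0.025527127377607695 [0.59413871 0.14394022 0.25002016] [-0.46  0.45  0.19  1.86 -0.11  0.85 -0.22]
pot [320.1, 188.2] 0.81 [0.5945 0.1475 0.006 ]
pot_floor [318.9, 195.1] 0.76 [0.5934 0.1435 0.018 ]
32.7417
```

View pics/w6a.png

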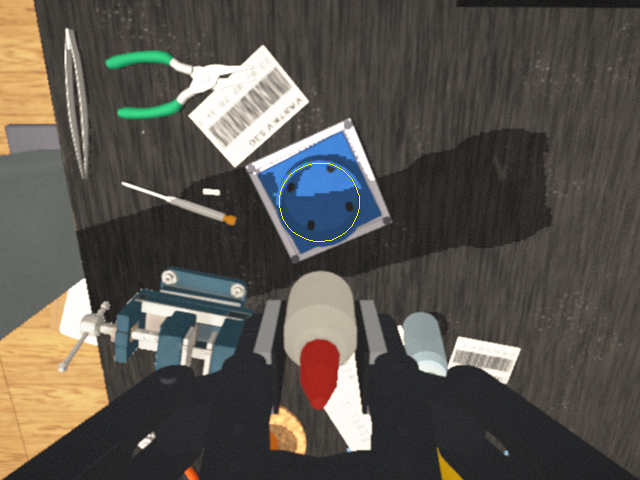

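The predicted rim circle (yellow, centre (319,202)) matches the empty pot, four grip nubs show on its floor, and the bottle hangs straight in the fingers. I'll lower it in.

Run:
```python
from h import *
q=[.594,.1445]
manip.servo_line(q+[.09],vel=.12); manip.hold(.2); f0=manip.read_force()
print(manip.servo_line(q+[.035],vel=.025,threshold=3),manip.read_tcp_pos(),f0,manip.read_force())
claw.gripper_to(.033); print(manip.read_opening()); manip.hold(.3)
z=manip.read_tcp_pos()[2]
manip.servo_line(q+[z+.03],vel=.03); manip.servo_line(q+[.22],vel=.12)
manip.movep([.56,.0,.28],[np.pi,0,np.pi/2]); manip.hold(.3)
a=[cams.read_camera(n)[:,:,::-1] for n in("scene","side")]
a=np.hstack([a[0][150:350,180:380],a[1][130:330,200:400]]);cv2.imwrite("pics/c7.png",cv2.resize(a,None,fx=2,fy=2))
print(manip.read_time_s())
```

```text
True [0.59401909 0.14456788 0.03731677] [ 0.28682789  0.40541732 -1.58323182] [ 0.26583975 -0.04524418  6.38279746]
0.03289737368341101
40.5333
```

View pics/c7.png

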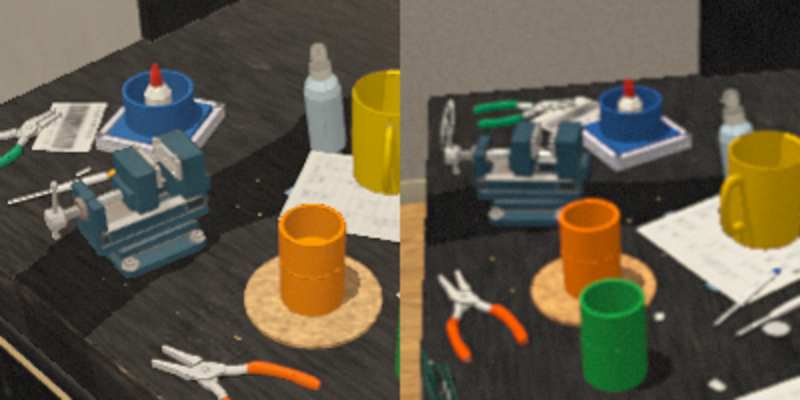

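The bottle stands upright in the seated pot, the cup is wholly on the coaster, and the robot is clear.

```bash
python3 -c "
from h import *
print(order.hand_in())"
```

```text
the job is handed in; nothing more can be done
None
```

The job is handed in at about 41 s of the 70 s allowed: the last pictures show the orange cup upright and wholly on the coaster, the glue bottle upright in the pot, the pot seated in its tray and the robot touching nothing; the hand-in gave no verdict.

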